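# Unclip and uncover the tube crate

## Robot

A 7-joint arm with a two-finger parallel gripper is mounted at the origin on the work surface. World frame = base frame: x ahead of the robot, y to its left, z up, the work surface at z = 0. Lengths are in m, angles in degrees, forces in N, time in s.
With the tool pointing down it reaches from about 0.4 to 0.9 m from the base axis. Payload 5.6 kg.
Tool frame: the origin (TCP) lies midway between the tips of the shut fingers; the grasp point (between the pads) lies 19 mm behind it; x points along the fingers, y is the direction in which the jaws open and shut, and the axes are right-handed (so a half turn about x gives the same grasp; the last joint's range is limited). The gripper opens to 92 mm and grips with 3 to 60 N. Pads are 20 mm wide; open, the fingers measure 128 mm over their backs; the gripper's body (75 mm by 189 mm) begins 69 mm behind the grasp point.
Start: joints at [-78.839, 26.786, -0.665, 91.828, 0.344, 61.387, -3.226], TCP at [0.153, 0.632, 0.215] pointing down, gripper open.
Joint ranges: [-144.91, 144.91], [-17.63, 115.5], [-89.93, 88.59], [15.96, 139.68], [-74.01, 254.01], [8.47, 105.57], [-167.45, 167.45]. Speed limits (degrees/s): [147.25, 147.25, 180, 180, 180, 180, 180].

## Interface

Orientations are given as [roll, pitch, yaw] about the fixed x, y, z axes, in that order (R = Rz(yaw) Ry(pitch) Rx(roll)).
In Python, from workcell import robot gives the robot as it stands.
- The arm moves only by the tool drive_tool, never from a script. Its argument "plan" is a list of rows, each a list of 3 entries, a list of its own where there are three numbers: the shift along the tool's x, y, z in mm, then the turn about the tool's x in rad, then the closure, from -1 (fully open) to 1 (shut). A call has exactly 10 rows; each row is the pose to reach, as a shift and turn from the pose measured when the call began, along the tool's axes at that moment; what a row does not reach only later rows make up. A row lasts 1/10 s, in which the tool goes at most 50 mm and 8.59 degrees, less where a joint would pass 70% of its speed; a pose out of reach is approached as far as the arm can. A call with a gripper value outside its range is refused whole. The fingers move at their own pace and stop on an object; "newtons" is the grip in N (left out, the last holds). Time passes only in rows, so rows that repeat a pose let the fingers close, or fill a call up. It gives the time, the measured TCP pose, the force and the opening at its end, in the units of the state.
- robot.observe(): the state, without advancing time (a new reading comes with each control period).
- robot.snapshot(name): name is "side" or "top"; returns a dict with "frame" (400x640x3 uint8, red, green, blue), "vertical_fov" (degrees; the focal length in pixels is half the picture's height over the tangent of half this angle, whatever the lens; pixels are square), "cx", "cy" (the principal point, pixels), "pose" (4x4, takes a point from camera to world coordinates). Camera axes: x right, y up, looking along -z (the intrinsics and any distortion apply to the point x, -y, -z); pixel columns grow to the right and rows downward; lengths in m; the calibration is good to about 2 mm. A picture is of the moment at which its call begins. There is no depth.
- robot.hand_in(): hands the job in, once; it reports no verdict.
The state is a dict: "t": time; "joints": joint angles; "joint_velocities": joint speeds; "joint_efforts": joint torques, N m; "position": TCP position; "tcp_rot": TCP orientation; "contact_force": force on the tool from outside, world axes, zero at the start; "ft_torque": the same for the moment, N m; "width": finger opening in m.
Only numpy, scipy, OpenCV 4.12 (cv2) and the standard library are available. Lean on these libraries where they do the work, as an engineer would, in place of code of your own. Each camera call takes 0.05 s, during which the arm holds its last target.

## Task

The sample-tube crate on the sloped stand has its lid held down by a sprung clip on each of its two long sides. Flip both clips fully open without forcing anything, and only then lift the lid straight out of the crate and lay it gently, flat and handle up, in the middle of the paper pad. Leave the other things on the bench where they are.

Things in the scene. Friction and masses are not known exactly. Their poses are not given: they have to be found in the camera images.
- crate: Grey open plastic crate fixed on a sloped stand (0.45 rad). Origin: centre of its underside. x: along its length, up the slope (low end towards the robot); y: to its left; z: square to floor and lid. Outside 220 x 150 x 80 mm (x, y, z), walls 4 mm. The lid's upper face is at crate z = 88 mm. Never press on crate or clips with over 55 N.
- rod_left (a point): Middle of the steel hinge rod along the crate's left (+y) side, at crate x 0, y +79, z 50 mm (axes as the crate's). The rod runs along crate x and carries one clip, centred anywhere from x = -45 to +45 mm along it: where is not measured, so look or feel for it. The clip is stiff on the rod (60 N to slide it).
- rod_right (a point): The same on the right side: middle of the hinge rod at crate x 0, y -79, z 50 mm, its one clip centred anywhere from x = -45 to +45 mm along it, not the same as on the left.
- clip_left (a joint): Left clip's angle (rad): 0 closed, 1.5 fully open. Steel strip 18 mm wide, 3.5 mm thick, upright beside the lid edge, inner face at crate y 87 mm; nose over the lid edge at crate z 89 to 93 mm, in to y 77 mm; above it a thumb tab up to z 126 mm. Push the tab outward (+y), 4 to 6 N: the spring shuts it below 0.5 rad, snaps it open beyond, where it stays.
- clip_right (a joint): The same for the mirror-image clip on the -y side: 0 closed, 1.5 fully open; outward is towards crate -y.
- lid_grip (a point): Centre of the loose white lid's grip fin: 14 mm thick in x, 94 long in y, 34 high on the lid's upper face, this point 17 mm above that face; axes as the crate's while it is on. Before and behind the fin (x) a 26 mm gap, then a hump 30 mm long in x, 94 in y, 50 high. Lid plate 228 x 166 x 8 mm, 0.3 to 0.5 kg; its 12 mm deep skirt fits in the crate with 2 mm play: lift along crate z.
- pad: White paper pad fixed on the bench, 290 mm in x, 250 mm in y, 3 mm thick; origin at the centre of its underside. The lid goes in its middle, any yaw; it then rests on its skirt with its handle centre (lid_grip) 40 mm above the bench.
- jar_mid (a point): Bystander: clear jar, 60 mm across, 90 mm tall; its centre.
- tape_mid (a point): Bystander: roll of tape lying flat, 80 mm across, 19 mm tall; its centre.
- tipbox_mid (a point): Bystander: grey closed box, 110 x 70 x 45 mm tall; its centre.

How it is judged:
By the outcome, as a careful person would: the job done as asked, in the order asked, and still so for the second after the job is handed in, with the robot touching nothing.
It also fails if it takes over 69 s, if anything falls off the work surface, if the arm or the gripper's body presses on something with over 40 N, if the wrist force passes 120 N, or if a joint passes its speed limit or range.

## Working session

There is one attempt and no reset: what is moved stays moved. The work goes in short steps, Python scripts to look and compute and a tool call to move; the robot and the scene stay as the last step left them, time stands still between calls to the robot, and variables do not carry over. Pictures are saved under pics/ and viewed, and the job is handed in when it is done.

Besides the shell and the picture viewer there is one more tool, called after "Emit:" by a JSON object that holds its "fn" and its "kwargs", one argument or row to a line. drive_tool: Moves the arm, as the interface text tells. Its arguments: {"type":"object","properties":{"plan":{"type":"array"},"newtons":{"type":"number"}},"required":["plan"]}

```bash
ls -la; mkdir -p pics; python3 - <<'E'
from workcell import robot
import cv2, numpy as np
print(robot.observe())
for n in ("side","top"):
    s=robot.snapshot(n)
    cv2.imwrite(f"pics/{n}0.png",s["frame"][:,:,::-1])
    print(n,{k:v for k,v in s.items() if k!="frame"})
E
```

```text
total 12
drwxr-xr-x  3 agent agent 4096 Dec  7 02:49 .
drwxr-xr-x 23 root  root  4096 Dec  7 02:49 ..
drwxr-xr-x  2 agent agent 4096 Dec  7 02:49 pics
{'t': 0.0, 'joints': array([-78.84099016,  26.83707989,  -0.66354303,  91.87967752,
         0.34380627,  61.38672941,  -3.22657521]), 'joint_velocities': array([-0.04459794,  0.05501139, -0.01192717,  0.03163009,  0.06702305,
       -0.01067862,  0.02924335]), 'joint_efforts': array([-5.28036544e-04, -5.20567560e+01, -1.29386183e-02, -2.43751788e+01,
       -5.67542645e-02,  1.69822178e-02,  1.41296882e-04]), 'position': array([0.15303861, 0.63113367, 0.2136371 ]), 'tcp_rot': array([-85.66118319,  89.8984708 , -99.2895061 ]), 'contact_force': array([-0.61774205, -0.54080807, -0.00166724]), 'ft_torque': array([-0.0070539 , -0.00147786, -0.02704845]), 'width': 0.0916416818381851}
side {'vertical_fov': 44.51936268780104, 'cx': 326.7177687897856, 'cy': 197.19335144645387, 'pose': array([[ 0.90636929,  0.31175532, -0.28513739,  0.27312681],
       [-0.42210702,  0.69680775, -0.57990053, -0.79317656],
       [ 0.01789887,  0.64596253,  0.76315925,  1.04893391],
       [ 0.        ,  0.        ,  0.        ,  1.        ]])}
top {'vertical_fov': 50.106219697405685, 'cx': 313.28357637182955, 'cy': 201.60142588364317, 'pose': array([[ 0.02746279,  0.99722358, -0.06921647,  0.50186121],
       [-0.99959187,  0.02794091,  0.00594885, -0.08715457],
       [ 0.00786631,  0.06902485,  0.99758393,  1.43491669],
       [ 0.        ,  0.        ,  0.        ,  1.        ]])}
```

View pics/side0.png

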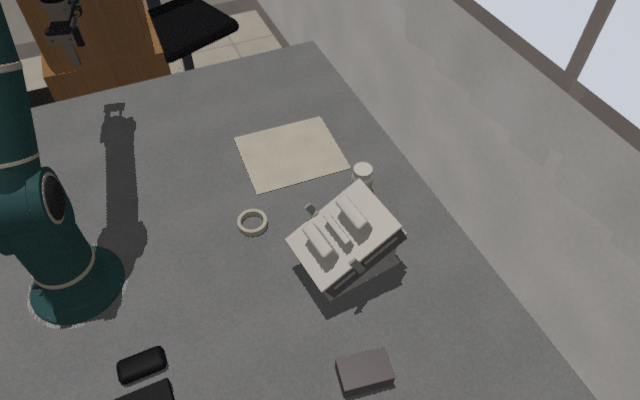

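View pics/top0.png

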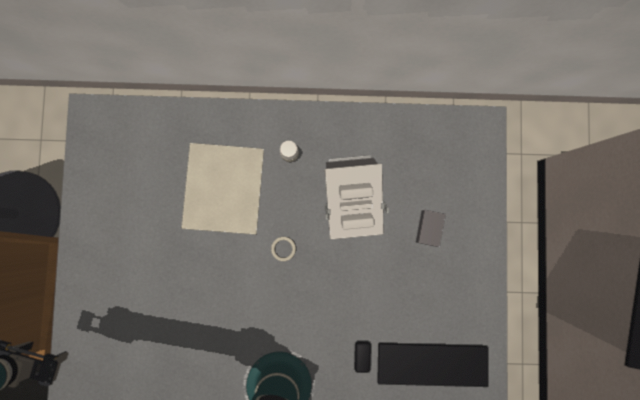

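```bash
python3 - <<'E'
import cv2
a=cv2.imread("pics/side0.png"); b=cv2.imread("pics/top0.png")
cv2.imwrite("pics/s1.png",cv2.resize(a[165:315,270:420],None,fx=4,fy=4,interpolation=cv2.INTER_CUBIC))
cv2.imwrite("pics/t1.png",cv2.resize(b[145:250,310:400],None,fx=5.5,fy=5.5,interpolation=cv2.INTER_CUBIC))
E
```

```text
(no output)
```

View pics/s1.png

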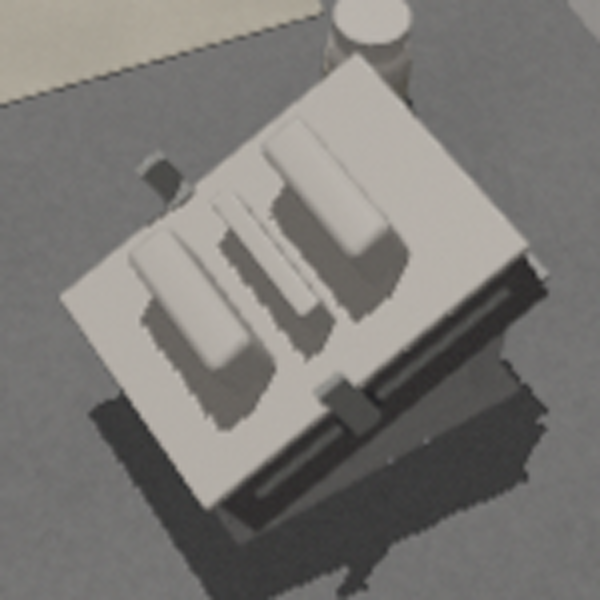

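View pics/t1.png

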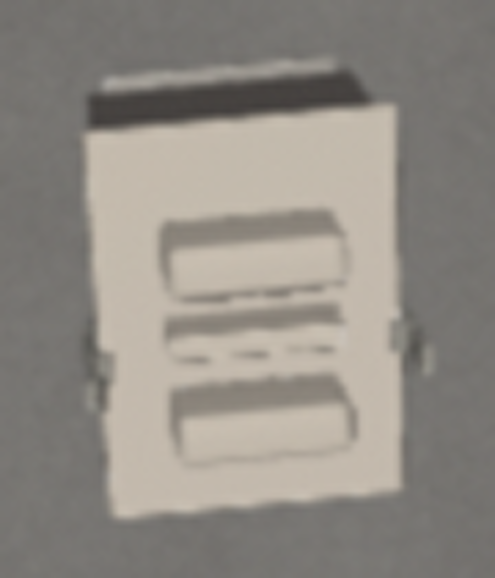

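```bash
cat > h.py <<'E'
import numpy as np, cv2
from scipy.spatial.transform import Rotation as R
from scipy.optimize import least_squares
def proj(P,s):
    T=np.linalg.inv(s["pose"]); p=np.atleast_2d(P)@T[:3,:3].T+T[:3,3]
    f=200/np.tan(np.radians(s["vertical_fov"])/2)
    return np.c_[s["cx"]+f*p[:,0]/-p[:,2], s["cy"]-f*p[:,1]/-p[:,2]]
def ray(uv,s):
    f=200/np.tan(np.radians(s["vertical_fov"])/2)
    d=s["pose"][:3,:3]@np.array([(uv[0]-s["cx"])/f,-(uv[1]-s["cy"])/f,-1]); return s["pose"][:3,3],d
def onz(uv,s,z):
    o,d=ray(uv,s); return o+d*(z-o[2])/d[2]
def crateR(yaw): return R.from_euler('ZY',[yaw,-0.45]).as_matrix()
E
python3 - <<'E'
from h import *
from workcell import robot
S=robot.snapshot("side");T=robot.snapshot("top")
lid=np.array([[-114,83,88],[-114,-83,88],[114,-83,88],[114,83,88]])/1e3
us=(np.array([[61,297],[207,508],[525,248],[358,55]])+.5)/4-.5+[270,165]
ut=(np.array([[112,517],[402,490],[397,105],[87,132]])+.5)/5.5-.5+[310,145]
def f(p):
    P=lid@crateR(p[3]).T+p[:3]
    return np.r_[(proj(P,S)-us).ravel(),(proj(P,T)-ut).ravel()]
r=least_squares(f,[.6,-.15,.05,0]);print(r.x,np.round(r.fun,2))
p=r.x;np.save("crate.npy",p)
Rc=crateR(p[3])
for side in(1,-1):
  for x in (-45,0,45):
    for z in(93,126):
      P=Rc@(np.array([x,side*87,z])/1e3)+p[:3]
      print(side,x,z,((proj(P,S)[0]+.5-[270,165])*4-.5).round(),((proj(P,T)[0]+.5-[310,145])*5.5-.5).round())
print("grip",Rc@[0,0,.105]+p[:3])
# pad corners
print("pad",[onz(c,T,.003).round(3) for c in((190,143),(264,150),(257,235),(181,230))],[onz(c,S,.003).round(3) for c in((234,138),(321,117),(350,166),(257,192))])
print("jar",onz((289,149),T,.09),onz((363,168),S,.09));print("tape",onz((283,249),T,.015),onz((252,222),S,.015))
print("tip",[onz(c,T,.045).round(3) for c in((421,210),(445,211),(442,246),(416,244))])
E
```

```text
[ 0.63076711 -0.2155984   0.07129228  0.11503601] [-0.47  0.09 -0.72  0.82  1.03 -0.11  0.06 -0.36 -0.23 -0.19  0.13  0.04
 -0.12 -0.13 -0.47 -0.16]
1 -45 93 [143. 216.] [ 97. 409.]
1 -45 126 [120. 194.] [101. 434.]
1 0 93 [202. 168.] [ 91. 334.]
1 0 126 [181. 145.] [ 96. 357.]
1 45 93 [261. 120.] [ 86. 257.]
1 45 126 [241.  96.] [ 90. 279.]
-1 -45 93 [303. 435.] [410. 382.]
-1 -45 126 [283. 417.] [422. 406.]
-1 0 93 [368. 382.] [409. 306.]
-1 0 126 [349. 363.] [421. 329.]
-1 45 93 [432. 330.] [408. 229.]
-1 45 126 [416. 309.] [420. 250.]
grip [ 0.58539758 -0.22084067  0.16583923]
pad [array([0.788, 0.326, 0.003]), array([0.771, 0.076, 0.003]), array([0.484, 0.089, 0.003]), array([0.494, 0.342, 0.003])] [array([0.502, 0.338, 0.003]), array([0.791, 0.319, 0.003]), array([0.778, 0.083, 0.003]), array([0.492, 0.099, 0.003])]
jar [ 0.76044281 -0.01346517  0.09      ] [ 0.76511753 -0.01065004  0.09      ]
tape [ 4.40875339e-01 -4.23830383e-05  1.50000000e-02] [ 0.44234174 -0.00471214  0.015     ]
tip [array([ 0.581, -0.447,  0.045]), array([ 0.58 , -0.525,  0.045]), array([ 0.466, -0.516,  0.045]), array([ 0.47 , -0.432,  0.045])]
```

```bash
cat > ov.py <<'E'
from h import *
def boxpts(a,b): return np.array([[x,y,z] for x in(a[0],b[0]) for y in(a[1],b[1]) for z in(a[2],b[2])])/1e3
ED=[(i,i^k) for i in range(8) for k in(1,2,4) if i<i^k]
def draw(img,s,box,off,k,Rm,t,col):
    P=box@Rm.T+t; q=((proj(P,s)+.5-off)*k-.5)
    for i,j in ED: cv2.line(img,tuple(map(int,(q[i]*16).round())),tuple(map(int,(q[j]*16).round())),col,1,cv2.LINE_AA,4)
def crop(img,off,wh,k): return cv2.resize(img[off[1]:off[1]+wh[1],off[0]:off[0]+wh[0]],None,fx=k,fy=k,interpolation=cv2.INTER_CUBIC)
E
python3 - <<'E'
from ov import *
from workcell import robot
p=np.load("crate.npy");Rc=crateR(p[3])
S=robot.snapshot("side");T=robot.snapshot("top")
xl,xr=-22,-13
for n,s,off,wh,k in(("a",S,(296,195),(75,75),8),("b",T,(318,180),(80,60),8)):
    raw=crop(s["frame"][:,:,::-1],off,wh,k); im=raw.copy()
    draw(im,s,boxpts((xl-9,87,50),(xl+9,90.5,126)),off,k,Rc,p[:3],(0,0,255))
    draw(im,s,boxpts((xr-9,-87,50),(xr+9,-90.5,126)),off,k,Rc,p[:3],(0,255,0))
    draw(im,s,boxpts((-7,-47,88),(7,47,122)),off,k,Rc,p[:3],(255,0,0))
    cv2.imwrite(f"pics/ov_{n}.png",im)
E
```

```text
(no output)
```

View pics/ov_a.png

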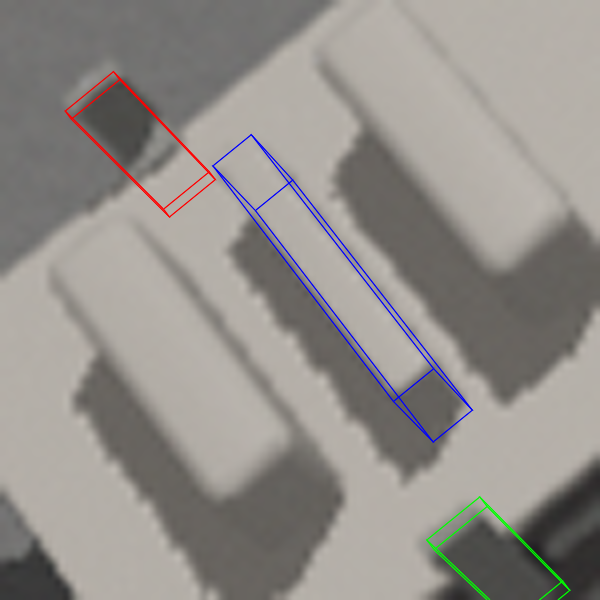

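View pics/ov_b.png

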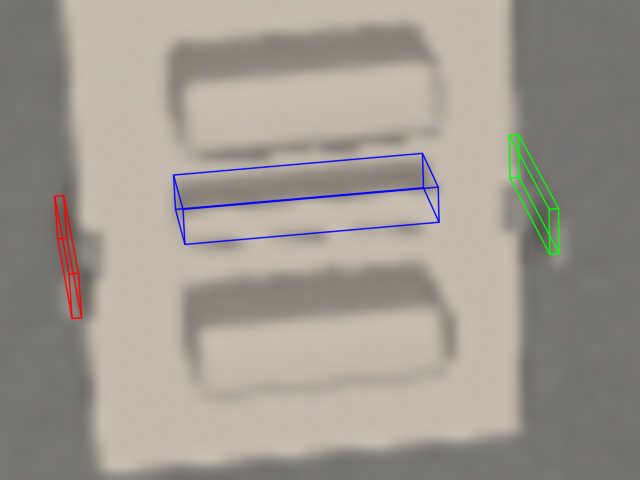

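```bash
cat >> h.py <<'E'
def toolR(o): return R.from_euler('xyz',o["tcp_rot"],degrees=True).as_matrix()
def cpt(x,y,z):
    p=np.load("crate.npy"); return crateR(p[3])@(np.array([x,y,z])/1e3)+p[:3]
def tocrate(P):
    p=np.load("crate.npy"); return crateR(p[3]).T@(P-p[:3])*1e3
def need(o,P): return (toolR(o).T@(np.asarray(P)-o["position"])*1e3).round(1)
def turn(o):
    p=np.load("crate.npy");Rt=toolR(o);d=np.array([np.cos(p[3]),np.sin(p[3]),0])
    a=np.arctan2(d@Rt[:,2],d@Rt[:,1]); return a,(a+2*np.pi)%np.pi-np.pi if a>0 else a+np.pi
def rep(o): print("t",round(o["t"],2),"pos",o["position"].round(4),"rpy",o["tcp_rot"].round(1),"F",o["contact_force"].round(1),"w",round(o["width"],4),"crate",tocrate(o["position"]).round(1))
E
python3 - <<'E'
from h import *
from workcell import robot
o=robot.observe(); rep(o); print(toolR(o).round(3),turn(o))
P=cpt(-22,64,104); print(P, need(o,P), "z200",need(o,[P[0],P[1],.32]))
print(cpt(0,0,88),cpt(63,0,138))
E
```

```text
t 0.3 pos [0.1531 0.6316 0.2143] rpy [-83.3  90.  -96.9] F [0.  0.5 0.1] w 0.0917 crate [-277.5  896.4  292.8]
[[-0.     0.236  0.972]
 [-0.001  0.972 -0.236]
 [-1.    -0.001  0.   ]] (np.float64(1.2179142061006012), np.float64(-1.9236784474891921))
[ 0.55880469 -0.15948756  0.15536954] [  59.3 -673.2  580.6] z200 [-105.3 -673.2  580.6]
[ 0.59274313 -0.21999192  0.15053163] [ 0.62749182 -0.21597684  0.22295681]
```

Emit:
{"fn": "drive_tool", "kwargs": {
  "plan": [
    [[-40,0,0],0,1],
    [[-80,-20,20],0.1,1],
    [[-105,-58,50],0.2,1],
    [[-105,-96,83],0.3,1],
    [[-105,-134,116],0.4,1],
    [[-105,-172,148],0.5,1],
    [[-105,-210,181],0.6,1],
    [[-105,-248,214],0.7,1],
    [[-105,-286,247],0.8,1],
    [[-105,-324,280],0.9,1]
  ],
  "newtons": 10
}}

```text
t: 1.3
position: [0.3468, 0.2538, 0.3197]
tcp_rot: [116.1, 90.0, 50.7]
contact_force: [1.1, 0.4, -0.3]
width: 0.0139
```

```bash
python3 - <<'E'
from h import *
from workcell import robot
o=robot.observe(); rep(o); print(o["joints"].round(1),turn(o))
P=cpt(-22,64,104); print("z.32",need(o,[P[0],P[1],.32]))
E
```

```text
t 1.3 pos [0.3468 0.2538 0.3197] rpy [116.1  90.   50.7] F [ 1.1  0.4 -0.3] w 0.0139 crate [-97.4 498.9 323. ]
[-59.1  -2.2  18.1 114.    0.7  68.  -16.7] (np.float64(0.31401274036807025), np.float64(-2.827579913221723))
z.32 [-3.00e-01  2.08e+01  4.64e+02]
```

Emit:
{"fn": "drive_tool", "kwargs": {
  "plan": [
    [[0,2,45],0.03,1],
    [[0,4,92],0.06,1],
    [[0,6,139],0.09,1],
    [[0,8,186],0.12,1],
    [[0,10,233],0.16,1],
    [[0,12,280],0.2,1],
    [[0,14,327],0.24,1],
    [[0,17,374],0.28,1],
    [[0,20,420],0.31,1],
    [[0,21,464],0.314,1]
  ]
}}

```text
t: 2.3
position: [0.5599, -0.1609, 0.3197]
tcp_rot: [105.9, 89.9, 22.5]
contact_force: [0.2, -0.5, 0.3]
width: 0.0007
```

```bash
python3 - <<'E'
from ov import *
from workcell import robot
S=robot.snapshot("side");T=robot.snapshot("top")
o=robot.observe(); rep(o); print(o["joints"].round(1),turn(o))
P=cpt(-23,64,104); print("down",need(o,P))
for n,s,off,wh,k in(("c",S,(260,90),(160,150),5),("d",T,(290,150),(130,110),6)):
    cv2.imwrite(f"pics/{n}2.png",crop(s["frame"][:,:,::-1],off,wh,4))
    print(proj(o["position"],s),(proj(o["position"],s)-off)*4)
E
```

```text
t 2.4 pos [ 0.5593 -0.1658  0.3193] rpy [ -7.6  89.7 -91.5] F [ 0.9  0.  -0.9] w 0.0004 crate [ 49.1  57.7 251.8]
[-23.5  18.1  46.7  96.7 -13.6  71.1  32.4] (np.float64(-0.008301844739598201), np.float64(3.133290808850195))
down [164.4  -0.6  -7. ]
[[317.67447638 170.3331371 ]] [[230.69790551 321.33254838]]
[[340.61900637 210.01028453]] [[202.47602547 240.04113813]]
```

View pics/c2.png

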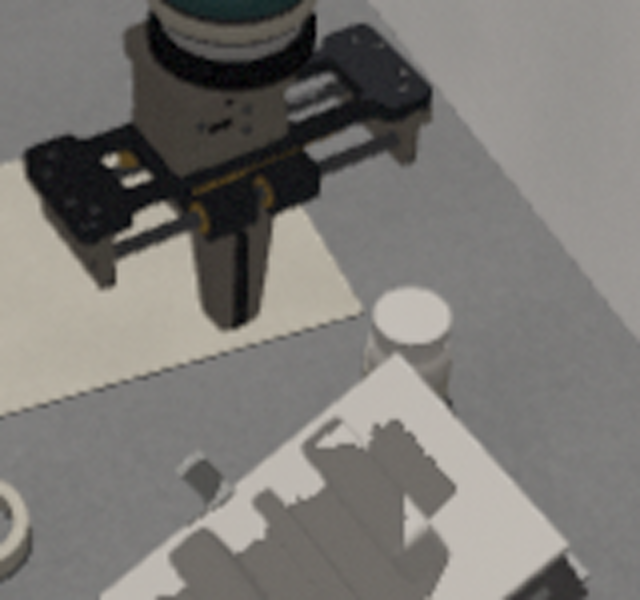

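View pics/d2.png

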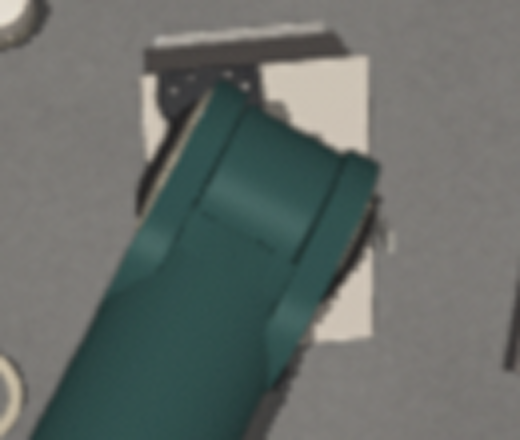

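Emit:
{"fn": "drive_tool", "kwargs": {
  "plan": [
    [[20,0,-7],0,1],
    [[50,0,-7],0,1],
    [[80,0,-7],0,1],
    [[105,0,-7],0,1],
    [[125,0,-7],0,1],
    [[140,0,-7],0,1],
    [[150,0,-7],0,1],
    [[157,0,-7],0,1],
    [[162,0,-7],0,1],
    [[163,0,-7],0,1]
  ]
}}

```text
t: 3.4
position: [0.5586, -0.1595, 0.1562]
tcp_rot: [-6.3, 89.7, -90.2]
contact_force: [0.6, 1.4, 0.8]
width: -0.0001
```

```bash
python3 - <<'E'
from ov import *
from workcell import robot
S=robot.snapshot("side")
o=robot.observe(); rep(o); print(o["joints"].round(1),turn(o), need(o,cpt(-23,64,104)),toolR(o).round(2))
off=(260,130)
cv2.imwrite("pics/c3.png",crop(S["frame"][:,:,::-1],off,(160,150),4))
E
```

```text
t 3.45 pos [ 0.5587 -0.1596  0.1564] rpy [ -3.2  89.7 -87.1] F [ 0.8 -0.  -1.2] w 0.0004 crate [-21.7  63.9 105. ]
[-19.   28.   41.5 106.9 -22.5  53.4  38.9] (np.float64(-0.008381715981581666), np.float64(3.1332109376082116)) [ 1.5 -0.7 -0.1] [[ 0.    0.99  0.11]
 [-0.    0.11 -0.99]
 [-1.   -0.    0.  ]]
```

View pics/c3.png

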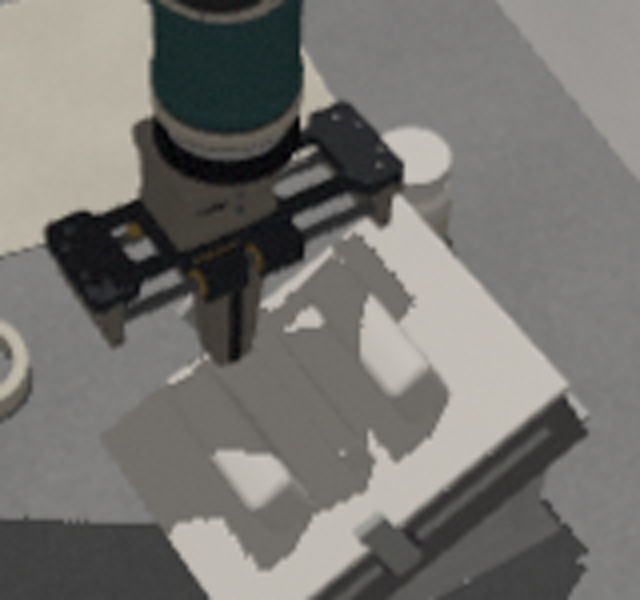

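Emit:
{"fn": "drive_tool", "kwargs": {
  "plan": [
    [[1,0,-6],0,1],
    [[1,0,-12],0,1],
    [[1,0,-18],0,1],
    [[1,0,-24],0,1],
    [[1,0,-30],0,1],
    [[1,0,-36],0,1],
    [[1,0,-42],0,1],
    [[1,0,-48],0,1],
    [[1,0,-55],0,1],
    [[1,0,-62],0,1]
  ]
}}

```text
t: 4.45
position: [0.5519, -0.0967, 0.1551]
tcp_rot: [-6.8, 89.8, -90.6]
contact_force: [0.1, -0.1, 0.7]
width: 0.0007
```

```bash
python3 - <<'E'
from ov import *
from workcell import robot
S=robot.snapshot("side")
o=robot.observe(); rep(o); print(o["joints"].round(1),turn(o))
off=(260,130)
cv2.imwrite("pics/c4.png",crop(S["frame"][:,:,::-1],off,(160,150),4))
E
```

```text
t 4.5 pos [ 0.5519 -0.0954  0.1549] rpy [-14.5  89.8 -98.3] F [ 0.1  1.  -0.1] w 0.0 crate [-21.8 128.5 103.4]
[-26.   26.1  41.5 109.8 -21.5  52.1  32.3] (np.float64(-0.006206151978119357), np.float64(3.1353865016116735))
```

View pics/c4.png

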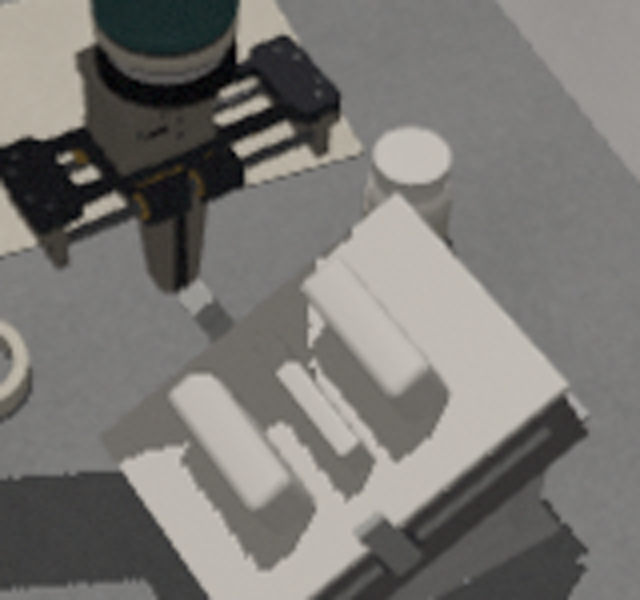

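```bash
python3 - <<'E'
from ov import *
from workcell import robot
o=robot.observe()
print(need(o,cpt(-18,-64,104)))
S=robot.snapshot("side");T=robot.snapshot("top")
def clipbox(x,sd,th):
    Bx=boxpts((x-9,8,0),(x+9,11.5,76))*1e3
    y=Bx[:,1]*np.cos(th)+Bx[:,2]*np.sin(th); z=-Bx[:,1]*np.sin(th)+Bx[:,2]*np.cos(th)
    return np.c_[Bx[:,0],sd*(79+y),50+z]/1e3
p=np.load("crate.npy")
for n,s,off in(("e",S,(260,150)),("f",T,(300,150))):
    im=crop(s["frame"][:,:,::-1],off,(150,150) if n=="e" else (110,100),5 if n=="f" else 4);k=5 if n=="f" else 4
    draw(im,s,clipbox(-20,1,1.5),off,k,crateR(p[3]),p[:3],(0,0,255))
    draw(im,s,clipbox(-15,-1,0),off,k,crateR(p[3]),p[:3],(0,255,0))
    cv2.imwrite(f"pics/{n}5.png",im)
E
```

```text
[ -1.6   4.3 192.4]
```

View pics/e5.png

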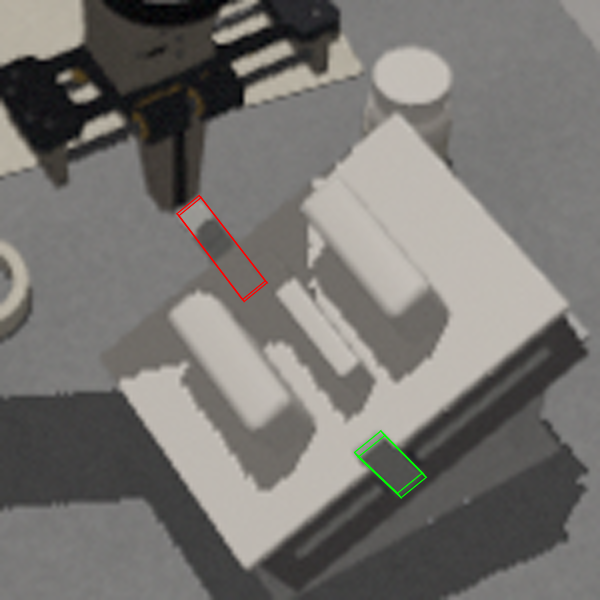

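View pics/f5.png

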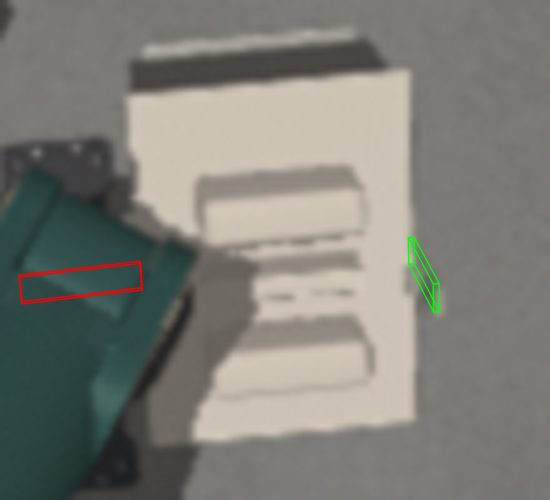

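Emit:
{"fn": "drive_tool", "kwargs": {
  "plan": [
    [[-45,0,0],0,1],
    [[-90,0,0],0,1],
    [[-118,2,20],0,1],
    [[-118,4,55],0,1],
    [[-118,4,92],0,1],
    [[-118,4,130],0,1],
    [[-118,4,160],0,1],
    [[-118,4,182],0,1],
    [[-118,4,191],0,1],
    [[-116,4,192],0,1]
  ]
}}

```text
t: 5.6
position: [0.5763, -0.2883, 0.2719]
tcp_rot: [-6.0, 89.7, -89.9]
contact_force: [0.0, 0.7, 0.2]
width: 0.0004
```

```bash
python3 - <<'E'
from h import *
from workcell import robot
o=robot.observe(); rep(o); print(need(o,cpt(-18,-64,104)),turn(o),o["joints"].round(1))
E
```

```text
t 5.6 pos [ 0.5763 -0.2883  0.2719] rpy [ -6.   89.7 -89.9] F [0.  0.7 0.2] w 0.0004 crate [ 31.1 -66.  207.8]
[114.8   1.   -2.6] (np.float64(-0.0091803390530373), np.float64(3.1324123145367557)) [ -8.9  28.1  46.1  91.5 -21.   69.4  47.3]
```

Now down beside the right tab, with the first part of the push left to the next call.

Emit:
{"fn": "drive_tool", "kwargs": {
  "plan": [
    [[25,1,-2],0,1],
    [[55,1,-2],0,1],
    [[78,1,-2],0,1],
    [[94,1,-2],0,1],
    [[104,1,-2],0,1],
    [[110,1,-2],0,1],
    [[114,1,-2],0,1],
    [[115,1,-2],0,1],
    [[115,1,-2],0,1],
    [[115,1,2],0,1]
  ]
}}

```text
t: 6.6
position: [0.578, -0.2905, 0.1575]
tcp_rot: [6.0, 89.7, -77.9]
contact_force: [-0.6, -0.1, 0.0]
width: 0.0004
```

```bash
python3 - <<'E'
from h import *
from workcell import robot
o=robot.observe(); rep(o); print(need(o,cpt(-18,-64,104)),turn(o),o["joints"].round(1))
E
```

```text
t 6.6 pos [ 0.578  -0.2905  0.1575] rpy [  6.   89.7 -77.9] F [-0.6 -0.1  0. ] w 0.0004 crate [-17.4 -68.4 104.2]
[ 0.4 -0.5 -4.4] (np.float64(-0.008412777086453601), np.float64(3.1331798765033394)) [ -5.8  34.7  42.1  97.4 -26.5  58.1  51.5]
```

Emit:
{"fn": "drive_tool", "kwargs": {
  "plan": [
    [[1,0,6],0,1],
    [[1,0,12],0,1],
    [[1,0,18],0,1],
    [[1,0,24],0,1],
    [[1,0,30],0,1],
    [[1,0,36],0,1],
    [[1,0,42],0,1],
    [[1,0,48],0,1],
    [[1,0,54],0,1],
    [[1,0,59],0,1]
  ]
}}

```text
t: 7.6
position: [0.5842, -0.3505, 0.157]
tcp_rot: [7.6, 89.7, -76.3]
contact_force: [-0.1, -0.2, -0.4]
width: 0.0005
```

Emit:
{"fn": "drive_tool", "kwargs": {
  "plan": [
    [[-40,0,0],0,1],
    [[-80,0,0],0,1],
    [[-115,0,0],0,0.5],
    [[-130,0,-20],0,0.3],
    [[-130,10,-50],0,0.3],
    [[-130,20,-80],0,0.3],
    [[-130,30,-100],0,0.3],
    [[-130,40,-115],0,0.3],
    [[-130,45,-125],0,0.3],
    [[-130,45,-127],0,0.3]
  ]
}}

```text
t: 8.6
position: [0.616, -0.2178, 0.2861]
tcp_rot: [4.6, 89.7, -79.3]
contact_force: [0.4, 0.5, -0.2]
width: 0.0323
```

```bash
python3 - <<'E'
from ov import *
from workcell import robot
S=robot.snapshot("side")
o=robot.observe(); rep(o); print(turn(o),o["joints"].round(1))
def clipbox(x,sd,th):
    Bx=boxpts((x-9,8,0),(x+9,11.5,76))*1e3
    y=Bx[:,1]*np.cos(th)+Bx[:,2]*np.sin(th); z=-Bx[:,1]*np.sin(th)+Bx[:,2]*np.cos(th)
    return np.c_[Bx[:,0],sd*(79+y),50+z]/1e3
p=np.load("crate.npy");off=(260,120);k=4
im=crop(S["frame"][:,:,::-1],off,(160,150*1),k)
cv2.imwrite("pics/g6r.png",im)
E
```

```text
t 8.65 pos [ 0.6154 -0.2186  0.2862] rpy [  2.5  89.7 -81.4] F [-0.1 -0.5 -0.7] w 0.032 crate [ 79.4  -1.3 200.3]
(np.float64(-0.008821311786939106), np.float64(3.132771341802854)) [-15.   28.1  45.4  89.2 -20.5  71.2  39.7]
```

View pics/g6r.png

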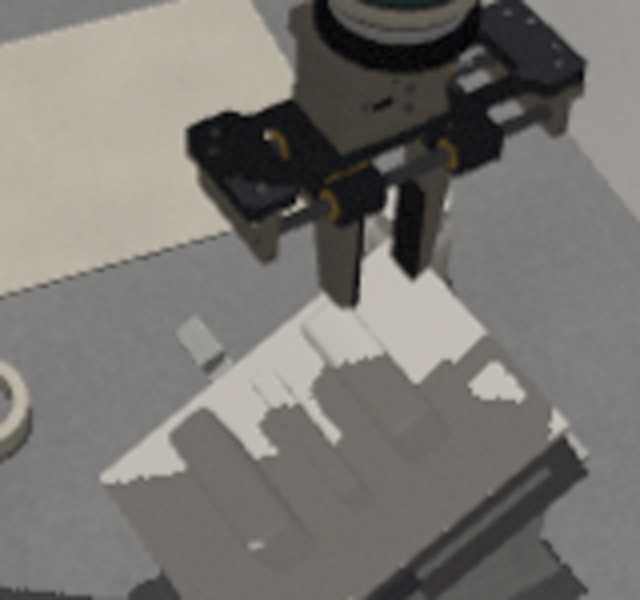

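```bash
python3 - <<'E'
from ov import *
from workcell import robot
S=robot.snapshot("side");T=robot.snapshot("top")
def clipbox(x,sd,th):
    Bx=boxpts((x-9,8,0),(x+9,11.5,76))*1e3
    y=Bx[:,1]*np.cos(th)+Bx[:,2]*np.sin(th); z=-Bx[:,1]*np.sin(th)+Bx[:,2]*np.cos(th)
    return np.c_[Bx[:,0],sd*(79+y),50+z]/1e3
p=np.load("crate.npy");k=5
a=crop(S["frame"][:,:,::-1],(300,210),(120,110),k)
draw(a,S,clipbox(-15,-1,1.5),(300,210),k,crateR(p[3]),p[:3],(0,255,0))
cv2.imwrite("pics/g7.png",a)
b=crop(T["frame"][:,:,::-1],(310,150),(110,100),k)
draw(b,T,clipbox(-15,-1,1.5),(310,150),k,crateR(p[3]),p[:3],(0,255,0))
draw(b,T,clipbox(-20,1,1.5),(310,150),k,crateR(p[3]),p[:3],(0,0,255))
cv2.imwrite("pics/g8.png",b)
E
```

```text
(no output)
```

View pics/g7.png

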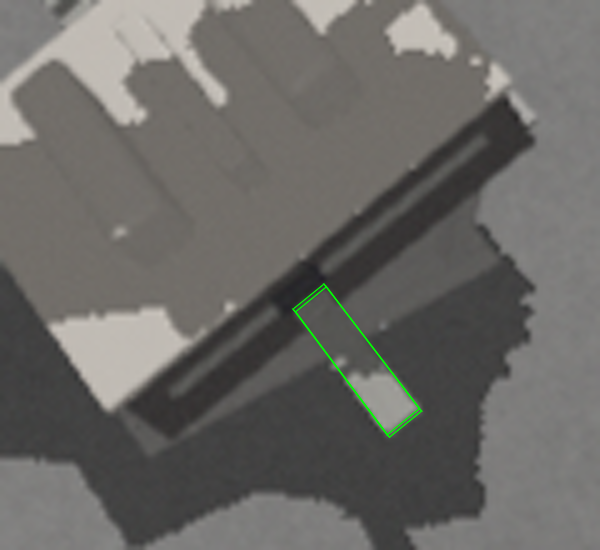

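View pics/g8.png

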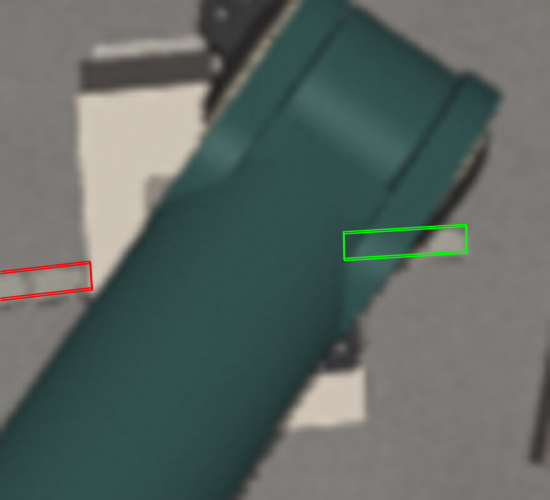

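```bash
python3 - <<'E'
from h import *
from workcell import robot
o=robot.observe(); rep(o); P=cpt(44.3,0,113.6);print(P,need(o,P))
E
```

```text
t 8.75 pos [ 0.6147 -0.2202  0.2864] rpy [  2.7  89.6 -81.3] F [-0.9  0.3  0.2] w 0.032 crate [ 78.7  -2.7 200.8]
[ 0.62130777 -0.21669139  0.19285205] [93.5  6.9 -3.4]
```

Emit:
{"fn": "drive_tool", "kwargs": {
  "plan": [
    [[5,7,-3],0,-0.3],
    [[10,7,-3],0,-0.3],
    [[15,7,-3],0,-0.3],
    [[25,7,-3],0,-0.3],
    [[40,7,-3],0,-0.3],
    [[56,7,-3],0,-0.3],
    [[70,7,-3],0,-0.3],
    [[81,7,-3],0,-0.3],
    [[88,7,-3],0,-0.3],
    [[92,7,-3],0,-0.3]
  ]
}}

```text
t: 9.75
position: [0.6213, -0.217, 0.1935]
tcp_rot: [-4.1, 89.6, -88.2]
contact_force: [0.9, -1.5, -0.3]
width: 0.0599
```

```bash
python3 - <<'E'
from ov import *
from workcell import robot
S=robot.snapshot("side")
o=robot.observe(); rep(o); print(need(o,cpt(44.3,0,113.6)),o["joints"].round(1))
cv2.imwrite("pics/i1.png",crop(S["frame"][:,:,::-1],(270,130),(150,130),5))
E
```

```text
t 9.8 pos [ 0.6212 -0.217   0.1933] rpy [ -6.2  89.6 -90.3] F [ 0.3  0.7 -0.3] w 0.0598 crate [ 44.4  -0.3 114.1]
[ 0.5  0.1 -0.3] [-13.2  33.4  42.6  94.  -24.5  62.2  42.2]
```

View pics/i1.png

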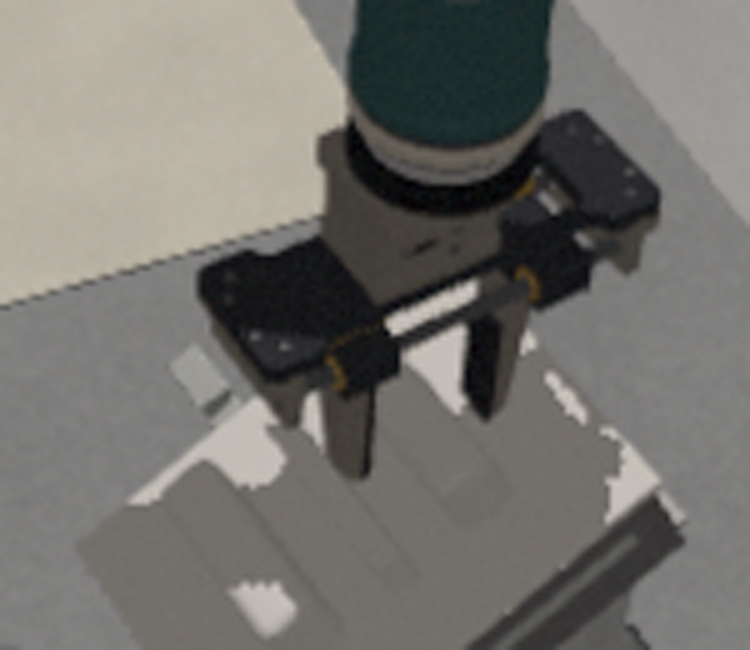

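Emit:
{"fn": "drive_tool", "kwargs": {
  "plan": [
    [[0,0,0],0,0],
    [[0,0,0],0,0.05],
    [[0,0,0],0,0.1],
    [[0,0,0],0,0.15],
    [[0,0,0],0,0.2],
    [[0,0,0],0,0.3],
    [[0,0,0],0,0.4],
    [[0,0,0],0,0.6],
    [[0,0,0],0,1],
    [[0,0,0],0,1]
  ],
  "newtons": 8
}}

```text
t: 10.8
position: [0.6207, -0.2172, 0.1936]
tcp_rot: [-13.8, 89.6, -97.9]
contact_force: [-5.7, -0.5, 3.8]
width: 0.0423
```

```bash
python3 - <<'E'
from ov import *
from workcell import robot
S=robot.snapshot("side")
o=robot.observe(); rep(o); print(need(o,cpt(44.3,0,113.6)), "liftdir 40mm along crate z in tool:",(toolR(o).T@crateR(np.load("crate.npy")[3])[:,2]*40).round(1))
p=np.load("crate.npy");im=crop(S["frame"][:,:,::-1],(270,160),(150,120),5)
draw(im,S,boxpts((-114,-83,80),(114,83,88)),(270,160),5,crateR(p[3]),p[:3],(0,0,255))
cv2.imwrite("pics/i2.png",im)
E
```

```text
t 10.85 pos [ 0.6207 -0.2172  0.1936] rpy [-13.7  89.6 -97.7] F [-5.1  0.6  5.1] w 0.0419 crate [ 44.   -0.5 114.6]
[ 0.8  0.7 -0.5] liftdir 40mm along crate z in tool: [-36.  -17.5   0.4]
```

View pics/i2.png

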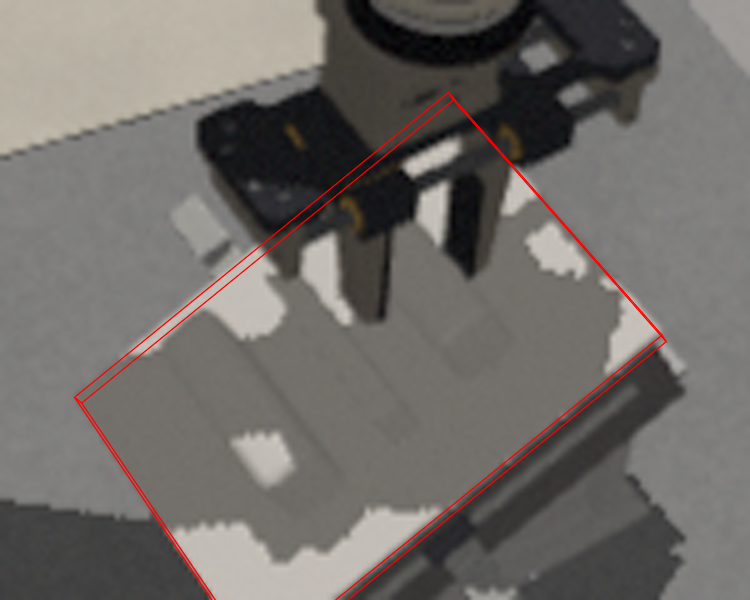

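Emit:
{"fn": "drive_tool", "kwargs": {
  "plan": [
    [[0,-1,0],0,1],
    [[0,-1,0],0,1],
    [[-1,-1,0],0,1],
    [[-2,-2,0],0,1],
    [[-3,-2,0],0,1],
    [[-4,-3,0],0,1],
    [[-5,-3,0],0,1],
    [[-6,-4,0],0,1],
    [[-7,-4,0],0,1],
    [[-8,-5,0],0,1]
  ]
}}

```text
t: 11.85
position: [0.6158, -0.2177, 0.2017]
tcp_rot: [-11.8, 89.6, -95.9]
contact_force: [0.7, 0.6, -3.7]
width: 0.0412
```

```bash
python3 - <<'E'
from ov import *
from workcell import robot
S=robot.snapshot("side")
o=robot.observe(); rep(o); 
p=np.load("crate.npy");im=crop(S["frame"][:,:,::-1],(270,160),(150,150),4)
draw(im,S,boxpts((-114,-83,80),(114,83,88)),(270,160),4,crateR(p[3]),p[:3],(0,0,255))
cv2.imwrite("pics/i3.png",im)
E
```

```text
t 11.9 pos [ 0.6157 -0.2178  0.2019] rpy [-10.5  89.6 -94.6] F [ 0.1 -0.2 -2.9] w 0.0409 crate [ 43.1  -0.5 124.3]
```

View pics/i3.png

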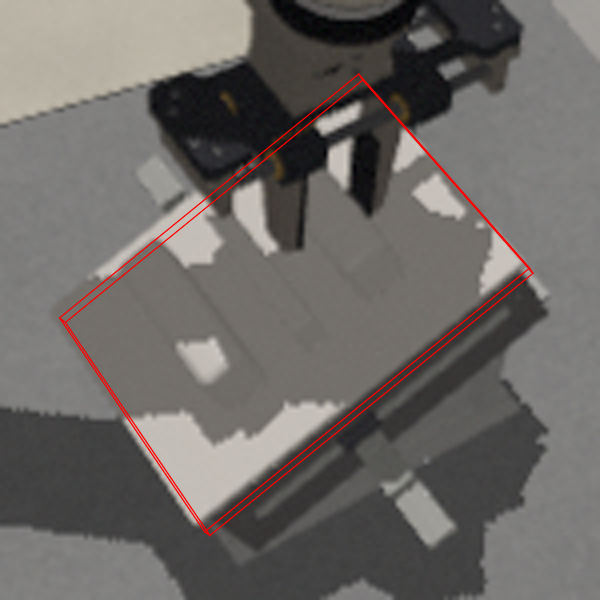

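```bash
python3 - <<'E'
from ov import *
from workcell import robot
S=robot.snapshot("side");rep(robot.observe())
p=np.load("crate.npy");im=crop(S["frame"][:,:,::-1],(275,190),(140,115),5.5 and 5)
im=cv2.convertScaleAbs(im,alpha=1.5)
draw(im,S,boxpts((-114,-83,90),(114,83,98)),(275,190),5,crateR(p[3]),p[:3],(0,0,255))
cv2.imwrite("pics/i4.png",im)
E
```

```text
t 11.95 pos [ 0.6156 -0.2178  0.2018] rpy [-13.3  89.6 -97.4] F [ 0.3  0.2 -3.6] w 0.0387 crate [ 43.   -0.5 124.2]
```

View pics/i4.png

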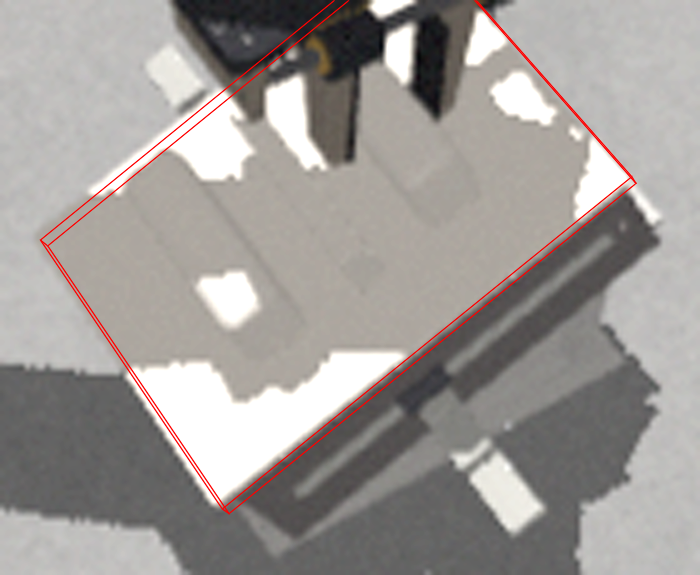

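Emit:
{"fn": "drive_tool", "kwargs": {
  "plan": [
    [[-3,-2,0],0,1],
    [[-8,-4,0],0,1],
    [[-14,-7,0],0,1],
    [[-21,-10,0],0,1],
    [[-29,-14,0],0,1],
    [[-38,-18,0],0,1],
    [[-48,-22,0],0,1],
    [[-58,-24,0],0,1],
    [[-68,-25,0],0,1],
    [[-75,-25,0],0,1]
  ],
  "newtons": 7
}}

```text
t: 12.95
position: [0.591, -0.2201, 0.2782]
tcp_rot: [-1.2, 89.6, -85.3]
contact_force: [0.7, -0.0, -3.8]
width: 0.0379
```

```bash
python3 - <<'E'
from ov import *
from workcell import robot
S=robot.snapshot("side")
rep(robot.observe())
cv2.imwrite("pics/j1.png",crop(S["frame"][:,:,::-1],(240,90),(190,190),3))
E
```

```text
t 13.0 pos [ 0.5915 -0.2203  0.2791] rpy [  9.6  89.6 -74.5] F [-0.3  0.3 -1.9] w 0.0379 crate [ 5.480e+01 -2.000e-01  2.043e+02]
```

View pics/j1.png

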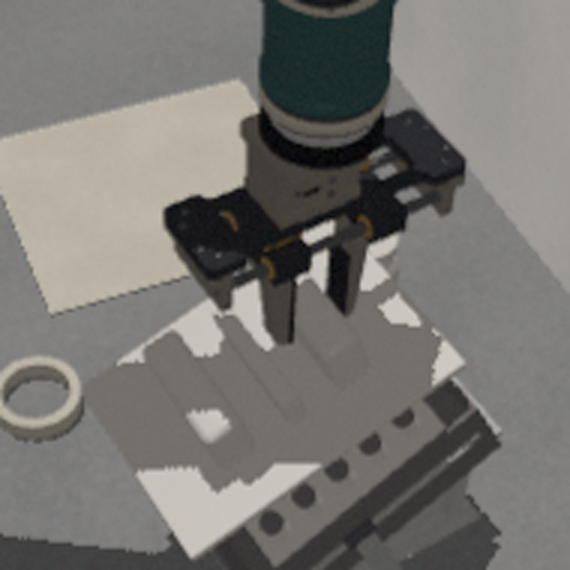

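Emit:
{"fn": "drive_tool", "kwargs": {
  "plan": [
    [[-5,0,0],0,1],
    [[-13,0,0],0,1],
    [[-22,0,0],0,1],
    [[-32,0,0],0,1],
    [[-43,0,0],0,1],
    [[-54,0,0],0,1],
    [[-65,0,0],0,1],
    [[-74,0,0],0,1],
    [[-80,0,0],0,1],
    [[-82,0,0],0,1]
  ],
  "newtons": 10
}}

```text
t: 14.0
position: [0.5916, -0.2199, 0.3619]
tcp_rot: [16.5, 89.6, -67.6]
contact_force: [-1.3, 0.4, -4.0]
width: 0.0372
```

Emit:
{"fn": "drive_tool", "kwargs": {
  "plan": [
    [[0,0,0],0,1],
    [[0,0,0],0,1],
    [[0,0,0],0,1],
    [[0,0,0],0,1],
    [[0,0,0],0,1],
    [[0,0,0],0,1],
    [[0,0,0],0,1],
    [[0,0,0],0,1],
    [[0,0,0],0,1],
    [[0,0,0],0,1]
  ],
  "newtons": 20
}}

```text
t: 15.0
position: [0.5916, -0.2199, 0.3619]
tcp_rot: [16.4, 89.6, -67.7]
contact_force: [0.4, 0.4, -4.3]
width: 0.0338
```

```bash
python3 - <<'E'
from ov import *
from workcell import robot
S=robot.snapshot("side")
o=robot.observe();rep(o);print(o["joints"].round(1))
cv2.imwrite("pics/j2.png",crop(S["frame"][:,:,::-1],(230,50),(190,190),3))
E
```

```text
t 15.05 pos [ 0.5916 -0.2199  0.3619] rpy [ 16.3  89.6 -67.8] F [ 0.4 -0.6 -4.4] w 0.0333 crate [ 90.9   0.3 278.8]
[-17.   22.7  47.7  86.5 -16.7  77.9  37.8]
```

View pics/j2.png

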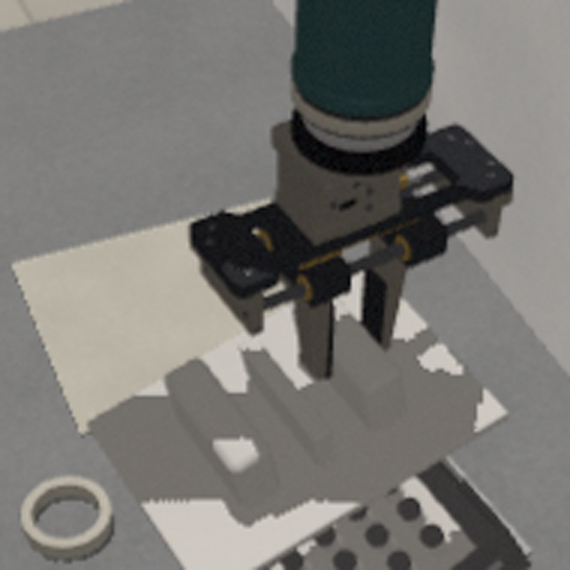

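```bash
python3 - <<'E'
from ov import *
from workcell import robot
S=robot.snapshot("side");T=robot.snapshot("top")
a=cv2.imread("pics/side0.png")[:,:,::-1];b=cv2.imread("pics/top0.png")[:,:,::-1]
def quad(im,seed):
    m=im.astype(int).copy(); c=m[seed[1]-5:seed[1]+5,seed[0]-5:seed[0]+5].mean((0,1))
    ok=((np.abs(m-c).max(2))<40).astype(np.uint8); n,l=cv2.connectedComponents(ok)
    k=(l==l[seed[1],seed[0]]).astype(np.uint8); cs=max(cv2.findContours(k,0,1)[0],key=cv2.contourArea)
    ap=cv2.approxPolyDP(cs,6,True)[:,0]; print(ap.tolist(),cv2.contourArea(cs)); 
    # refine by line fit
    n=len(ap);L=[];cc=cs[:,0].astype(float)
    for i in range(n):
        p,q=ap[i].astype(float),ap[(i+1)%n].astype(float);u=(q-p)/np.linalg.norm(q-p)
        t=(cc-p)@u;d=np.abs((cc-p)@[-u[1],u[0]]);s=cc[(t>8)&(t<np.linalg.norm(q-p)-8)&(d<4)]
        vx,vy,x,y=cv2.fitLine(s.astype(np.float32),cv2.DIST_L2,0,.01,.01).ravel();L.append((vx,vy,x,y))
    out=[]
    for i in range(n):
        a1,b1=L[i-1],L[i];A=np.array([[a1[0],-b1[0]],[a1[1],-b1[1]]]);t=np.linalg.solve(A,[b1[2]-a1[2],b1[3]-a1[3]]);out.append([a1[2]+t[0]*a1[0],a1[3]+t[0]*a1[1]])
    return np.array(out)
for im,s,seed in((a,S,(290,155)),(b,T,(223,190))):
    q=quad(im,seed); w=np.array([onz(c,s,.003) for c in q]);print(q.round(1).tolist(),w.round(4).tolist(),w.mean(0),np.linalg.norm(np.diff(np.r_[w,w[:1]],axis=0),axis=1).round(4))
o=robot.observe();rep(o)
E
```

```text
[[319, 116], [234, 137], [257, 194], [350, 167]] 5506.0
[[319.6000061035156, 115.69999694824219], [233.60000610351562, 137.1999969482422], [256.6000061035156, 193.8000030517578], [350.5, 167.1999969482422]] [[0.79, 0.327, 0.003], [0.5025, 0.3418, 0.003], [0.4891, 0.0937, 0.003], [0.7774, 0.0782, 0.003]] [0.63974435 0.2101791  0.003     ] [0.2879 0.2485 0.2887 0.2491]
[[190, 143], [182, 228], [255, 233], [263, 149]] 6260.5
[[189.6999969482422, 143.0], [181.5, 227.5], [255.3000030517578, 233.39999389648438], [262.79998779296875, 148.6999969482422]] [[0.7878, 0.3271, 0.003], [0.5024, 0.3411, 0.003], [0.4894, 0.0947, 0.003], [0.7756, 0.0797, 0.003]] [0.63883121 0.21063464 0.003     ] [0.2858 0.2468 0.2866 0.2477]
t 15.15 pos [ 0.5916 -0.2199  0.3619] rpy [ 15.8  89.6 -68.3] F [-0.7 -0.6 -3.2] w 0.0332 crate [ 90.9   0.3 278.8]
```

```bash
python3 - <<'E'
from h import *
from workcell import robot
o=robot.observe();print(need(o,[.687,.216,.30]))
E
```

```text
[  59.1  139.9 -424.1]
```

Emit:
{"fn": "drive_tool", "kwargs": {
  "plan": [
    [[0,3,-5],0,1],
    [[0,8,-18],0,1],
    [[0,14,-38],0,1],
    [[0,22,-63],0,1],
    [[0,33,-93],0,1],
    [[0,45,-125],0,1],
    [[0,56,-158],0,1],
    [[0,67,-190],0,1],
    [[0,78,-220],0,1],
    [[0,89,-250],0,1]
  ],
  "newtons": 40
}}

```text
t: 16.15
position: [0.6544, 0.0412, 0.3602]
tcp_rot: [17.3, 89.6, -66.6]
contact_force: [-0.5, -0.8, -3.4]
width: 0.0328
```

```bash
python3 - <<'E'
from h import *
from workcell import robot
o=robot.observe();rep(o);print(need(o,[.687,.216,.30]),o["joints"].round(1))
E
```

```text
t 16.15 pos [0.6544 0.0412 0.3602] rpy [ 17.3  89.6 -66.6] F [-0.5 -0.8 -3.4] w 0.0328 crate [173.3 252.4 237.1]
[  59.2   50.7 -170.8] [-36.9  25.1  43.9  82.7 -17.1  79.   13.6]
```

Emit:
{"fn": "drive_tool", "kwargs": {
  "plan": [
    [[0,9,-28],0,1],
    [[0,17,-55],0,1],
    [[0,25,-82],0,1],
    [[0,32,-106],0,1],
    [[0,38,-127],0,1],
    [[0,43,-144],0,1],
    [[0,47,-157],0,1],
    [[0,50,-166],0,1],
    [[0,51,-170],0,1],
    [[0,51,-171],0,1]
  ],
  "newtons": 60
}}

```text
t: 17.15
position: [0.6872, 0.2163, 0.3591]
tcp_rot: [15.7, 89.6, -68.3]
contact_force: [0.4, -0.6, -4.8]
width: 0.0322
```

```bash
python3 - <<'E'
from ov import *
from workcell import robot
S=robot.snapshot("side");T=robot.snapshot("top")
o=robot.observe();rep(o);print(o["joints"].round(1))
Rt=toolR(o)
# lid frame guess: x along tool y, z up
d=Rt[:,1].copy();z=-Rt[:,0];Rl=np.c_[d,np.cross(z,d),z]
def draw2(im,s,off,k,tip):  # tip: hump top above tip
    for bx,c in((boxpts((-114-48,-83,-8),(114-48,83,0)),(0,0,255)),(boxpts((-15,-47,0),(15,47,50)),(0,255,0)),(boxpts((-55,-47,0),(-41,47,34)),(255,0,0))):
        b=bx.copy();b[:,2]+=(tip-50)/1e3
        draw(im,s,b,off,k,Rl,o["position"],c)
im=crop(S["frame"][:,:,::-1],(220,20),(180,160),4);cv2.imwrite("pics/k1r.png",im);draw2(im,S,(220,20),4,22);cv2.imwrite("pics/k1.png",im)
im=crop(T["frame"][:,:,::-1],(160,110),(130,130),4);draw2(im,T,(160,110),4,22);cv2.imwrite("pics/k2.png",im)
E
```

```text
t 17.25 pos [0.6872 0.2156 0.3594] rpy [ 17.2  89.6 -66.9] F [ 0.2  0.5 -4.4] w 0.0324 crate [220.3 421.8 213.5]
[-44.7  32.5  41.2  71.9 -20.5  82.9   0.3]
```

View pics/k1.png

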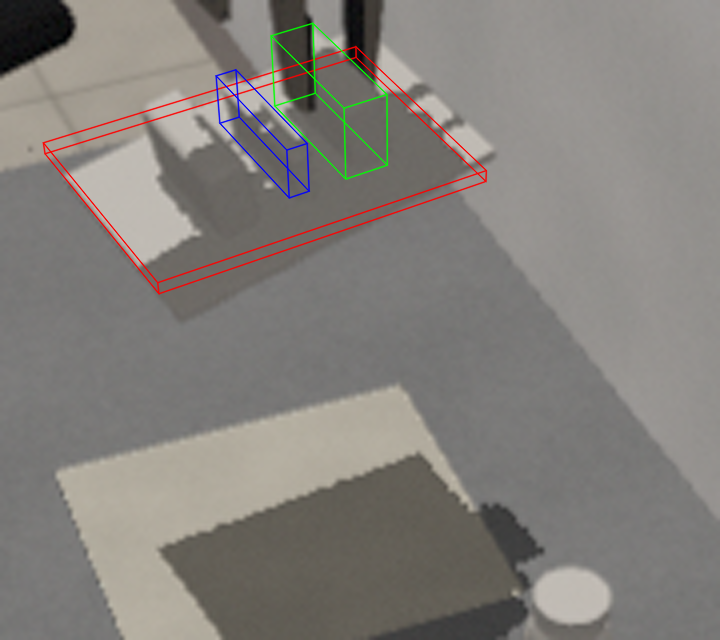

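View pics/k2.png

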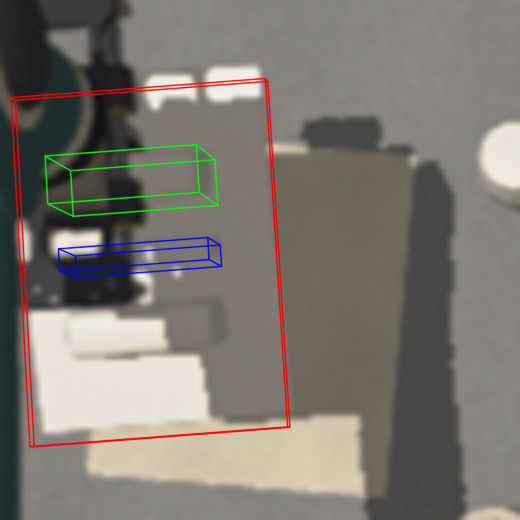

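View pics/k1r.png

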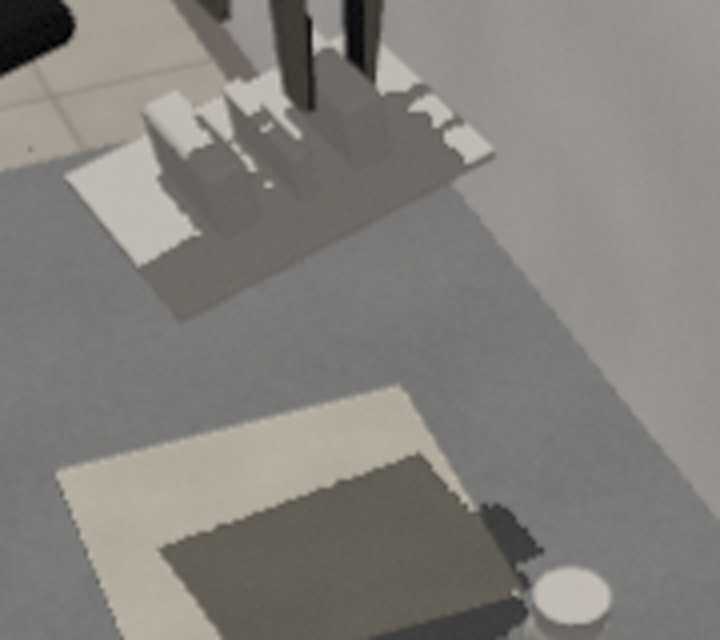

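```bash
cat > lidfit.py <<'E'
from ov import *
def fit(us,ut,S,T,x0,lidc=None):
    """us/ut: dict cornerindex->pixel ; corners 0 low+y 1 low-y 2 high-y 3 high+y of top face. params x,y,z(top face centre),yaw,pitch(up +)"""
    lid=np.array([[-114,83,0],[-114,-83,0],[114,-83,0],[114,83,0]])/1e3
    def f(p):
        P=lid@R.from_euler('ZY',[p[3],-p[4]]).as_matrix().T+p[:3]
        a=proj(P,S);b=proj(P,T)
        return np.r_[[a[i]-us[i] for i in us],[b[i]-ut[i] for i in ut]].ravel() if ut else np.array([a[i]-us[i] for i in us]).ravel()
    r=least_squares(f,x0);return r.x,r.fun
E
python3 - <<'E'
from lidfit import *
from workcell import robot
S=robot.snapshot("side");T=robot.snapshot("top");o=robot.observe();rep(o)
c=lambda u,off,k:(np.array(u)+.5)/k-.5+off
us={0:c((66,178),(220,20),4),1:c((183,320),(220,20),4),2:c((493,152),(220,20),4),3:c((382,42),(220,20),4)}
x,f=fit(us,{0:c((43,432),(160,110),4)},S,T,[.64,.21,.33,.115,.2]);print(x.round(4),f.round(2))
x,f=fit(us,{},S,T,[.64,.21,.33,.115,.2]);print(x.round(4),f.round(2))
E
```

```text
t 17.35 pos [0.6872 0.2154 0.3595] rpy [ 18.6  89.6 -65.4] F [-0.3 -0.2 -3.5] w 0.0323 crate [220.4 421.7 213.6]
[0.6503 0.2094 0.3194 0.0894 0.1702] [ 0.64 -0.14 -1.06 -0.1   1.74  2.13 -2.7  -1.89  0.36 -1.29]
[0.655  0.2198 0.3115 0.0799 0.1814] [ 1.73 -0.07 -0.83 -0.28  1.33  2.06 -2.29 -1.83]
```

Emit:
{"fn": "drive_tool", "kwargs": {
  "plan": [
    [[8,0,0],0,1],
    [[25,0,0],0,1],
    [[50,0,0],0,1],
    [[80,0,0],0,1],
    [[112,0,0],0,1],
    [[145,0,0],0,1],
    [[178,0,0],0,1],
    [[208,0,0],0,1],
    [[230,0,0],0,1],
    [[242,0,0],0,1]
  ],
  "newtons": 25
}}

```text
t: 18.35
position: [0.6865, 0.2131, 0.1146]
tcp_rot: [-9.0, 89.5, -93.0]
contact_force: [-0.2, 1.1, -4.2]
width: 0.0324
```

```bash
python3 - <<'E'
from ov import *
from workcell import robot
S=robot.snapshot("side");T=robot.snapshot("top")
o=robot.observe();rep(o);print(need(o,[.687,.216,.08]))
cv2.imwrite("pics/l1.png",crop(S["frame"][:,:,::-1],(225,60),(150,150),4))
E
```

```text
t 18.45 pos [0.6867 0.2133 0.1154] rpy [ -7.8  89.5 -91.9] F [-0.5 -0.4 -4. ] w 0.0319 crate [113.6 419.6  -5.9]
[35.4  0.6 -3. ]
```

View pics/l1.png

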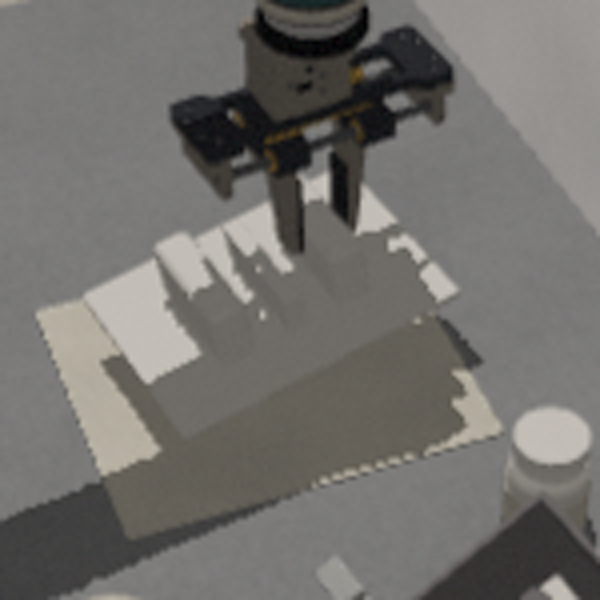

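Emit:
{"fn": "drive_tool", "kwargs": {
  "plan": [
    [[5,0,-1],0,1],
    [[10,0,-2],0,1],
    [[15,0,-3],0,1],
    [[20,0,-3],0,1],
    [[24,0,-3],0,1],
    [[28,0,-3],0,1],
    [[31,0,-3],0,1],
    [[34,0,-3],0,1],
    [[37,0,-3],0,1],
    [[40,0,-3],0,1]
  ],
  "newtons": 12
}}

```text
t: 19.45
position: [0.6865, 0.2159, 0.0752]
tcp_rot: [-6.8, 89.5, -90.8]
contact_force: [0.4, -0.4, -3.4]
width: 0.0328
```

```bash
python3 - <<'E'
from ov import *
from workcell import robot
S=robot.snapshot("side");T=robot.snapshot("top")
o=robot.observe();rep(o);print(need(o,[.687,.216,.056]))
cv2.imwrite("pics/l2.png",crop(S["frame"][:,:,::-1],(225,80),(150,130),5))
E
```

```text
t 19.55 pos [0.6861 0.2158 0.0748] rpy [-12.9  89.5 -97. ] F [-0.2 -0.3 -4.7] w 0.0325 crate [ 95.6 422.2 -42.3]
[18.8  0.9 -0.2]
```

View pics/l2.png

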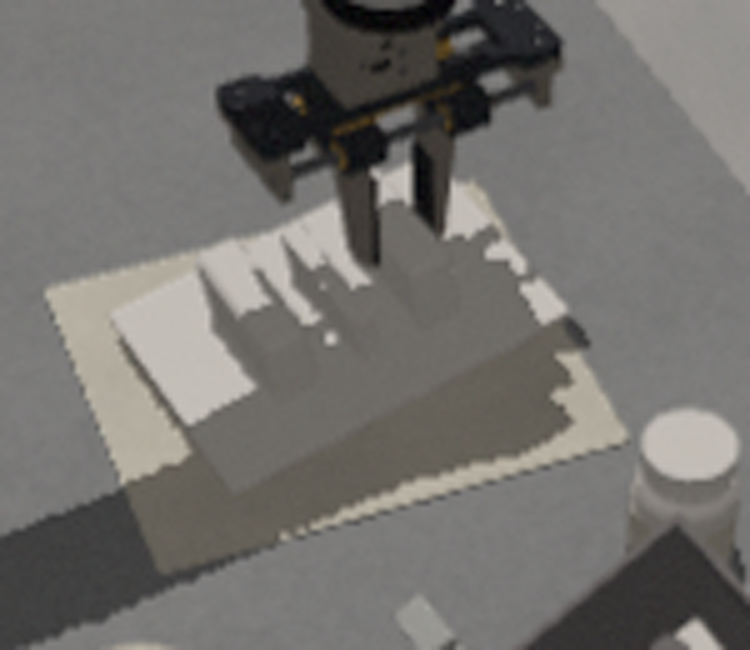

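Emit:
{"fn": "drive_tool", "kwargs": {
  "plan": [
    [[1,0,0],0,1],
    [[3,0,0],0,1],
    [[4,0,0],0,1],
    [[6,0,0],0,1],
    [[7,0,0],0,1],
    [[8,0,0],0,1],
    [[9,0,0],0,1],
    [[10,0,0],0,1],
    [[11,0,0],0,1],
    [[12,0,0],0,1]
  ],
  "newtons": 10
}}

```text
t: 20.55
position: [0.6861, 0.2158, 0.0628]
tcp_rot: [-12.3, 89.5, -96.4]
contact_force: [0.4, 0.3, -2.5]
width: 0.0311
```

```bash
python3 - <<'E'
from ov import *
from workcell import robot
S=robot.snapshot("side");T=robot.snapshot("top")
o=robot.observe();rep(o);print(need(o,[.687,.216,.056]))
cv2.imwrite("pics/l3.png",crop(S["frame"][:,:,::-1],(225,80),(150,130),5))
E
```

```text
t 20.65 pos [0.686  0.2157 0.0627] rpy [-14.5  89.5 -98.5] F [ 1.6  0.4 -1.6] w 0.0314 crate [ 90.2 422.1 -53.2]
[ 6.7  1.  -0.2]
```

View pics/l3.png

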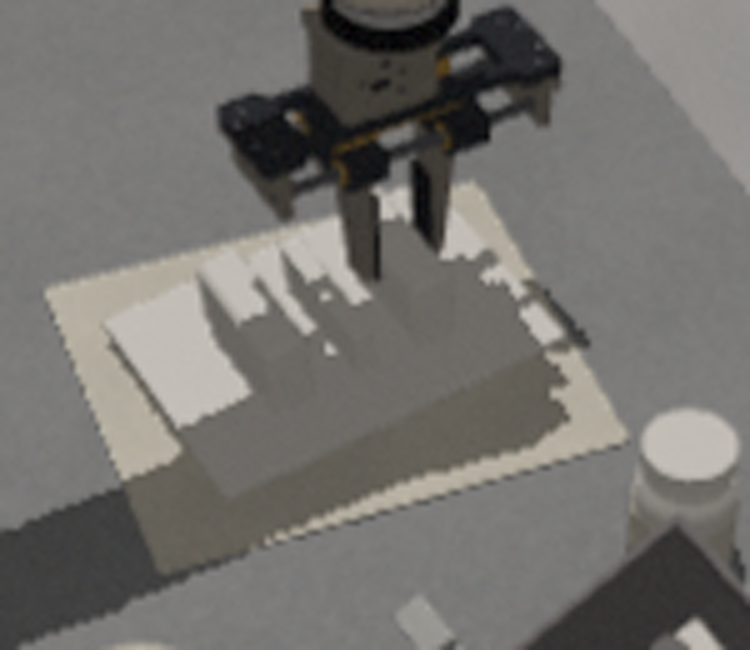

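Emit:
{"fn": "drive_tool", "kwargs": {
  "plan": [
    [[1,0,0],0,1],
    [[2,0,0],0,1],
    [[3,0,0],0,1],
    [[4,0,0],0,1],
    [[5,0,0],0,1],
    [[6,0,0],0,1],
    [[7,0,0],0,1],
    [[8,0,0],0,1],
    [[8,0,0],0,1],
    [[8,0,0],0,1]
  ],
  "newtons": 10
}}

```text
t: 21.65
position: [0.6858, 0.2156, 0.0546]
tcp_rot: [-16.7, 89.5, -100.8]
contact_force: [0.1, -0.1, -2.5]
width: 0.0296
```

```bash
python3 - <<'E'
from ov import *
from workcell import robot
S=robot.snapshot("side");T=robot.snapshot("top")
o=robot.observe();rep(o)
cv2.imwrite("pics/l4.png",crop(S["frame"][:,:,::-1],(225,80),(150,130),5))
E
```

```text
t 21.75 pos [0.6859 0.2156 0.0546] rpy [ -16.4   89.5 -100.5] F [ 0.7 -0.2 -1.9] w 0.0301 crate [ 86.6 422.1 -60.4]
```

View pics/l4.png

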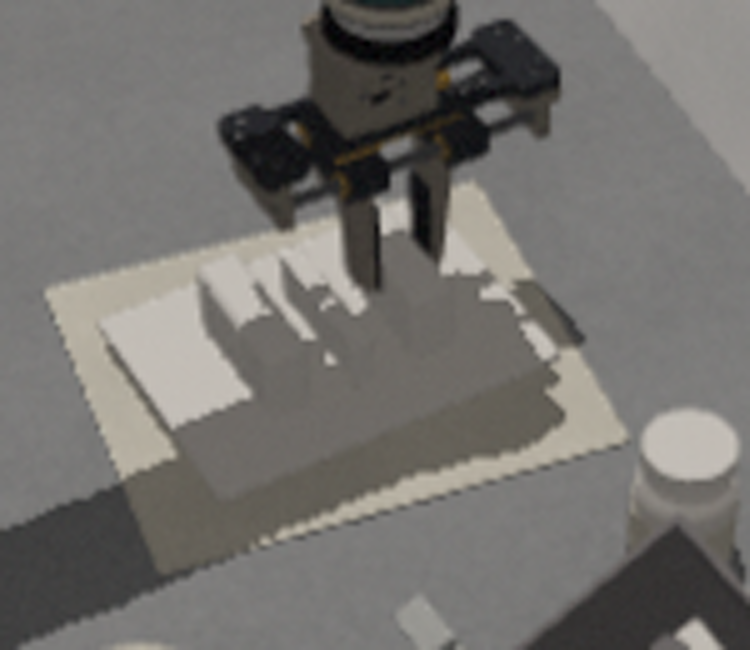

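Emit:
{"fn": "drive_tool", "kwargs": {
  "plan": [
    [[1,0,0],0,1],
    [[1,0,0],0,1],
    [[2,0,0],0,1],
    [[2,0,0],0,1],
    [[3,0,0],0,1],
    [[3,0,0],0,1],
    [[4,0,0],0,1],
    [[4,0,0],0,1],
    [[5,0,0],0,1],
    [[5,0,0],0,1]
  ],
  "newtons": 8
}}

```text
t: 22.75
position: [0.6861, 0.2157, 0.0517]
tcp_rot: [-16.9, 89.6, -101.0]
contact_force: [-3.9, 0.1, 11.4]
width: 0.0299
```

```bash
python3 - <<'E'
from ov import *
from workcell import robot
S=robot.snapshot("side");T=robot.snapshot("top")
o=robot.observe();rep(o)
im=crop(S["frame"][:,:,::-1],(225,80),(150,130),5);cv2.imwrite("pics/l5r.png",im)
d=toolR(o)[:,1];Rl=R.from_euler('z',np.arctan2(d[1],d[0])).as_matrix();c=o["position"]-.048*d;c[2]=.023
for bx in(boxpts((-114,-83,-8),(114,83,0)),boxpts((-7,-47,0),(7,47,34))): draw(im,S,bx,(225,80),5,Rl,c,(0,0,255))
cv2.imwrite("pics/l5.png",im)
E
```

```text
t 22.85 pos [0.686  0.2157 0.0518] rpy [ -16.8   89.6 -100.8] F [-3.9 -1.6 10.7] w 0.0299 crate [ 85.5 422.1 -63. ]
```

View pics/l5.png

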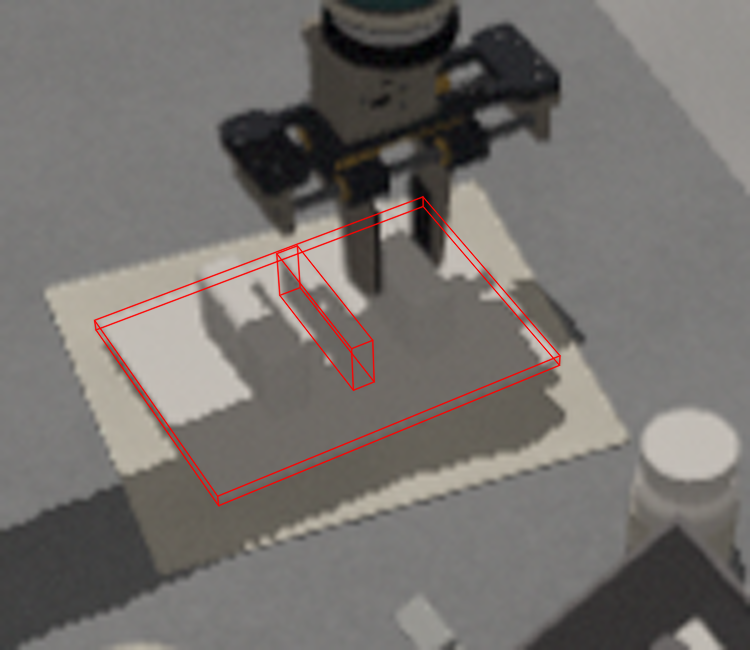

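Emit:
{"fn": "drive_tool", "kwargs": {
  "plan": [
    [[-2,0,0],0,0.32],
    [[-2,0,0],0,0.3],
    [[-2,0,0],0,0.25],
    [[-2,0,0],0,0.2],
    [[-2,0,0],0,0.18],
    [[-2,0,0],0,0.16],
    [[-5,0,0],0,0.16],
    [[-10,0,0],0,0.16],
    [[-20,0,0],0,0.16],
    [[-35,0,0],0,0.16]
  ]
}}

```text
t: 23.85
position: [0.6858, 0.2158, 0.0873]
tcp_rot: [-22.3, 89.5, -106.3]
contact_force: [0.5, -0.5, 0.4]
width: 0.0383
```

Emit:
{"fn": "drive_tool", "kwargs": {
  "plan": [
    [[-20,0,0],0,0.16],
    [[-50,0,0],0,0.16],
    [[-90,0,0],0,0.16],
    [[-130,0,0],0,0.16],
    [[-160,-20,0],0,0.16],
    [[-180,-50,0],0,0.16],
    [[-190,-90,0],0,0.16],
    [[-190,-130,0],0,0.16],
    [[-190,-170,0],0,0.16],
    [[-190,-190,0],0,0.16]
  ]
}}

```text
t: 24.85
position: [0.4946, 0.1972, 0.279]
tcp_rot: [-37.6, 89.7, -121.6]
contact_force: [-0.2, 0.4, 0.4]
width: 0.0386
```

```bash
python3 - <<'E'
from ov import *
from workcell import robot
S=robot.snapshot("side");T=robot.snapshot("top")
o=robot.observe();rep(o)
cv2.imwrite("pics/m1.png",S["frame"][:,:,::-1])
cv2.imwrite("pics/m2.png",crop(T["frame"][:,:,::-1],(170,130),(150,130),5))
E
```

```text
t 24.95 pos [0.4952 0.1978 0.2793] rpy [ -40.2   89.7 -124.2] F [-0.6  0.1  0.7] w 0.0385 crate [ 12.  426.2 225.3]
```

View pics/m1.png

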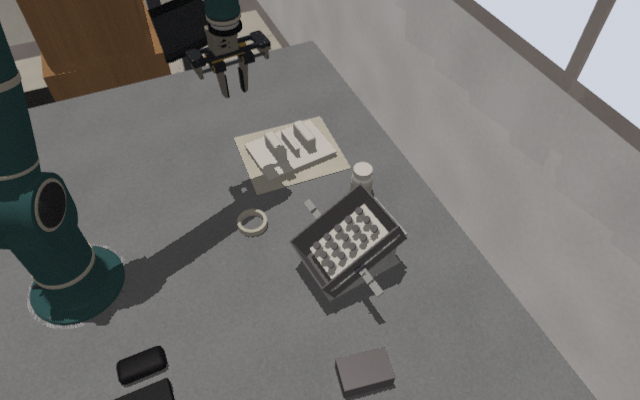

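View pics/m2.png

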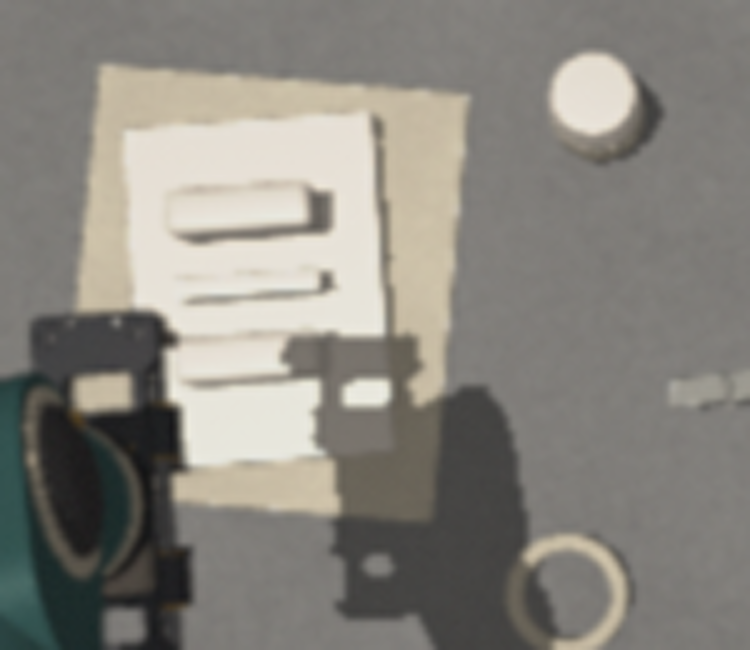

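```bash
python3 - <<'E'
from ov import *
from workcell import robot
S=robot.snapshot("side");T=robot.snapshot("top")
Rl=R.from_euler('z',.12).as_matrix();c=np.array([.638,.210,.023])
for s,n,off,wh,k in((S,"n1",(230,105),(130,95),6),(T,"n2",(175,135),(100,110),5)):
    im=crop(s["frame"][:,:,::-1],off,wh,k)
    for bx in(boxpts((-114,-83,-8),(114,83,0)),boxpts((-7,-47,0),(7,47,34))): draw(im,s,bx,off,k,Rl,c,(0,0,255))
    cv2.imwrite(f"pics/{n}.png",im)
E
```

```text
(no output)
```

View pics/n1.png

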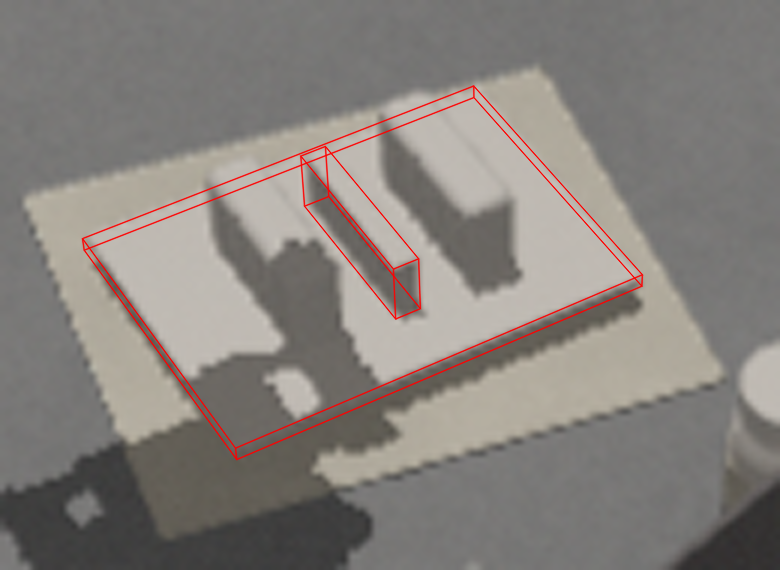

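View pics/n2.png

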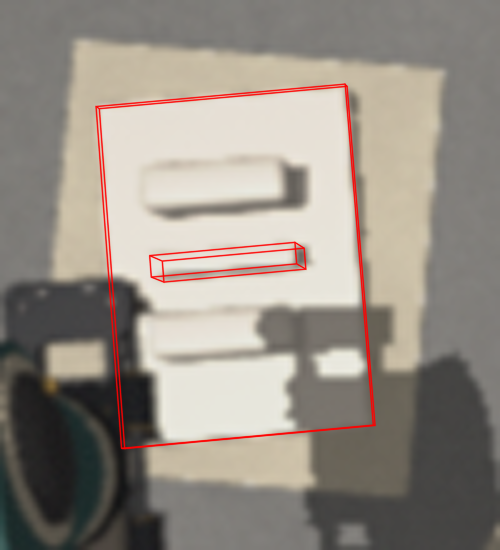

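```bash
python3 -c "
from workcell import robot
print(robot.hand_in())"
```

```text
the job is handed in; nothing more can be done
None
```

The lid is lying on the paper pad, flat and handle up. Both clips were fully open before I lifted it, and I handed the job in at about 25 s of the 69 s allowed.

**Clips:** I pushed each tab outward with the shut fingers, and each clip snapped open. Both matched the 1.5 rad clip model drawn over the camera views.

**Grip:** The drive cannot tilt the tool, and 18 mm fingers pointing straight down do not fit around the sloping grip fin. I gripped the lid by its upper hump instead, with 7 to 10 N while lifting it along crate z. I squeezed harder to level it only once it was clear of the crate.

**Final checks:**
- **Lid position:** The overlay of a level lid fits in both views. Its centre is at about (0.638, 0.210) m, and the pad's centre measured (0.6395, 0.2104) m, so it is about 2 mm off.
- **Scene:** The last pictures show the clips open, and the jar, tape and box look to be where they started.
- **Gripper:** It was clear, with about 0 N on it.

**What did not go as intended:**
- **Lift:** The lid turned slightly towards level during the first 10 mm, so the lift was not perfectly straight.
- **Placing:** Squeezing at up to 60 N still left the lid about 0.17 rad from level. I finished levelling it by setting its low edge on the pad first and lowering slowly, with a peak push of about 11 N.

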